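Close and latch a parts tote at the packing bench

TASK

Close the small clear tote that stands in the steel cradle: put on the lid that fits it (the larger of the two grey lids) and press both ends down until it sits fully home on the rim all round. Then swing the cradle's latch lever over the lid until its pointed arm lines up with the notch that has the upright pin beside it, not the one with the flat disc. Leave everything else on the bench where it is.

Things in the scene. Friction and masses are not known exactly. Their poses are not given: they have to be found in the camera images.
- cradle: Steel cradle fixed to the bench, holding an open clear tote. Origin on the bench under the tote's centre, z up. Tote: outside 120 mm along x, 170 mm along y, walls 4 mm, rim 74 mm above the bench. On its -y side the latch lever pivots on a post; around the post lies a steel notch plate (top 66 mm above the bench, reaching 132 mm from the pivot) with two slots.
- tote_mouth (a point): Centre of the tote's mouth, at rim height (74 mm above the bench). Inside the mouth, at the cradle's y = +60 and -60 mm, two black rubber sealing bars stand 6 mm below the rim; each slides down 8 mm, takes about 9 N to press and stays down. The lid first rests on them, its plate 8 mm above the rim.
- lid: The lid that fits, grey, about 140 g. Origin: centre of its underside, z up. Plate 126 (x) x 176 (y) x 5 mm, at z 14 to 19 mm; below it a plug (104 x 154 mm, foot 96 x 146) that enters the mouth with 4 mm to spare a side; on it a grip bar 18 mm wide (x), 60 mm long (y), up to z 49 mm. Either way round. Fully home the plate lies on the rim: origin 60 mm, plate top 79 mm above the bench.
- lid_end_a (a point): Point on the top of the lid's plate near one end, 60 mm from its centre along +y: a good place to press.
- lid_end_b (a point): The same at the other end, 60 mm from the centre along -y.
- latch (a joint): Latch lever's angle, rad, anticlockwise seen from above, 0 to 1.95; stays where left. At 0 the handle points to the cradle's -x and its 62 mm tail finger to +x, clear of the lid; at 1.57 the handle points to -y and the finger lies over the lid. Underside 83 mm above the bench: it passes only over a lid that is home. Slots at 1.05 and 1.6 rad; which has the pin varies. About 2 N at the knob.
- latch_pivot (a point): The lever's pivot axis (vertical), at the cradle's x 0, y -115 mm; point 83 mm above the bench.
- latch_knob (a point): Top centre of the lever's black round knob: 22 mm across, 26 mm of grip height below this point, top 125 mm above the bench, 82 mm from the pivot.
- latch_aim (a point): The point at which the handle's pointed end aims: on the handle's centre line 120 mm from the pivot (18 mm beyond the point). It lies above the pin when the lever is in the marked notch.
- notch_pin: The mark: upright steel pin, 10 mm across, 20 mm high, standing on the notch plate just outside one slot, 120 mm from the pivot. Origin at its foot, 66 mm above the bench.
- notch_blank: Flat steel disc, 10 mm across and 3 mm high, in the same place at the other slot: not the mark.
- lid_small: Bystander: a second grey lid of the same form but clearly smaller, 92 x 120 mm; it belongs to another tote. Leave it. Origin: centre of its underside.
- tape_roll: Bystander: roll of parcel tape lying flat, 90 mm across, 48 mm high. Origin: centre of its underside.
- mug: Bystander: white mug, 82 mm across, 92 mm high. Origin: centre of its underside.
- stapler: Bystander: desk stapler, 130 x 32 mm, 45 mm high, length along its x. Origin: centre of its underside.
- jar: Bystander: glass jar with a metal cap, 60 mm across, 75 mm high. Origin: centre of its underside.
- carton: Bystander: taped cardboard carton, 120 x 160 mm, 70 mm high. Origin: centre of its underside.
- scanner: Bystander: hand barcode scanner lying down, 180 mm long along its x, up to 60 mm wide, 30 mm high. Origin: on its underside near the middle.

How it is judged (in metres and radians):
On the way, in this order (a step that is already met when the one before it is completed fails the run):
1. the lid is on the tote with both ends pressed fully home (z of each of lid_end_a, lid_end_b in the frame of cradle below 0.0815 m and horizontal distance between lid and tote_mouth below 0.008 m and angle between the y axis of lid and the y axis of cradle, either way round below 0.1 rad), for 0.2 s.
2. the latch lever's point is at the notch with the pin, the lid still home (all of step 1 and horizontal distance between latch_aim and notch_pin below 0.01 m), for 0.2 s.
At the end, for the whole second after the job is handed in: The larger lid lies on the tote, its centre within 8 mm of the mouth's centre and square to it within 0.1 rad, both ends within 2.5 mm of fully home; the latch lever rests with its aiming point within 10 mm (about 5 degrees) of the upright pin; lid and lever are still (all of step 2 and velocity of joint latch between -0.05 and 0.05 rad/s and linear speed of lid below 0.02 m/s); the robot touches nothing.
It fails at once if one of the other things on the bench was moved more than 30 mm (distance of any of lid_small, tape_roll, mug, stapler, jar, carton, scanner from where it was at the start of the episode above 0.03 m).
It also fails if it takes over 64 s, if anything falls off the work surface, if the arm or the gripper's body presses on something with over 40 N, if the wrist force passes 120 N, or if a joint passes its speed limit or range.

ROBOT

A 6-joint arm with a two-finger parallel gripper is mounted at the origin on the work surface. World frame = base frame: x ahead of the robot, y to its left, z up, the work surface at z = 0. Lengths are in m, angles in degrees, forces in N, time in s.
With the tool pointing down it reaches from about 0.35 to 0.875 m from the base axis. Payload 4.2 kg.
Tool frame: the origin (TCP) lies midway between the tips of the shut fingers; the grasp point (between the pads) lies 19 mm behind it; z points along the fingers, y is the line along which they close (so a half turn about z gives the same grasp; the last joint's range is limited). The gripper opens to 87 mm and grips with 3 to 60 N. Pads are 19 mm wide; open, the fingers measure 117 mm over their backs; the gripper's body (75 mm by 190 mm) begins 51 mm behind the grasp point.
Start: joints at [-57.662, 22.042, 0.453, 0, -68.411, -14.817], TCP at [0.188, -0.596, 0.223] pointing down, gripper open.
Joint ranges: [-179.83, 179.83], [-69.29, 118.12], [-61.27, 80.66], [-181.25, 117.63], [-171.15, -9.14], [-177.46, 177.46]. Speed limits (degrees/s): [159.86, 159.86, 180, 180, 180, 180].

INTERFACE

Orientations are given as a 3x3 rotation matrix whose columns are the frame's x, y, z axes.
In Python, from station import * gives the robot as it stands.
- The arm moves only by the tool move_arm, never from a script. Its argument "targets" is text: rows parted by semicolons, each of 4 numbers parted by spaces: the shift along the world's x, y, z in units of 25 mm (1.0 is 25 mm), then the turn about the world's z in units of 5 degrees (1.0 is 5 degrees). In form: tx ty tz spin; .... A call has 1 to 10 rows; each row shifts and turns the commanded pose from where the row before left it; what a row does not reach is not made up. A row lasts 1/12 s, in which the tool goes at most 41.7 mm and 7.16 degrees, less where a joint would pass 70% of its speed; a pose out of reach is approached as far as the arm can. A call is refused whole if a number of a shift passes 1 or a number of a turn 1, either way. A call with a gripper value outside its range is refused whole. "gripper" is the finger opening in mm, from 0 to 87, set as the call begins (left out, the last holds). The fingers move at their own pace and stop on an object; the grip force is fixed at half the most. Time passes only in rows, so rows that do not move let the fingers close. It gives the time, the measured TCP pose, the force, the opening and the grip force at its end, in the units of the state.
- sense(): the state, without advancing time (a new reading comes with each control period).
- capture(name): name is "scene" or "top" or "wrist"; returns a dict with "image" (384x512x3 uint8, blue, green, red), "fx", "fy", "cx", "cy" (pixels), "D" ([k1, k2, p1, p2, k3] as OpenCV has them; the pictures are not rectified), "world_from_camera" (4x4, takes a point from camera to world coordinates); the wrist camera has in their place "hand_eye" (4x4, takes a point from camera to tool coordinates, whose origin is the TCP and whose axes are the flange's). Camera axes: x right, y up, looking along -z (the intrinsics and any distortion apply to the point x, -y, -z); pixel columns grow to the right and rows downward; lengths in m; the calibration is good to about 2 mm. A picture is of the moment at which its call begins: read the wrist's pose just before it. There is no depth.
- finish_job(): hands the job in; it is judged then, once.
The state is a dict: "time_s": time; "joints": joint angles; "joint_velocities": joint speeds; "effort": joint torques, N m; "tcp_pos": TCP position; "ee_rot": TCP orientation; "wrist_force": force on the tool from outside, world axes, zero at the start; "moment": the same for the moment, N m; "gripper_width": opening from 0.0 (shut) to 1.0 (fully open); "gripper_force": force on a finger pad.
Only numpy, scipy, OpenCV 4.12 (cv2) and the standard library are available. Lean on these libraries where they do the work, as an engineer would, in place of code of your own. Each camera call takes 0.05 s, during which the arm holds its last target. There are 200 camera calls.

## Working session

There is one attempt and no reset: what is moved stays moved. The work goes in short steps, Python scripts to look and compute and a tool call to move; the robot and the scene stay as the last step left them, time stands still between calls to the robot, and variables do not carry over. Pictures are saved under pics/ and viewed, at most 10 in all, crops included, and the job is handed in when it is done.

Besides the shell and the picture viewer there is one more tool, called after "Emit:" as name(argument=value, ...), one argument or row to a line, values as JSON. move_arm: Moves the arm, as the interface text tells. Its arguments: {"type":"object","properties":{"targets":{"type":"string"},"gripper":{"type":"number"}},"required":["targets"]}

```bash
mkdir -p pics; ls
python3 - <<'E'
from station import *
import cv2,json,numpy as np
s=sense();print(s)
for n in("scene","top"):
    c=capture(n);cv2.imwrite(f"pics/{n}0.png",c["image"]);
    print(n,c["fx"],c["fy"],c["cx"],c["cy"],c["D"],np.round(c["world_from_camera"],4).tolist())
E
```

```text
pics
{'time_s': 0.0, 'joints': array([-5.76616249e+01,  2.20902981e+01,  3.80616053e-01, -2.78490029e-02,
       -6.84106487e+01, -1.48156252e+01]), 'joint_velocities': array([-0.08033709, -0.00011546, -0.02348254, -0.04260422,  0.05441137,
        0.04554276]), 'effort': array([-2.14196302e-04, -3.90666854e+01,  1.87398773e+01,  4.21966285e+00,
        1.09824733e-02, -1.86050761e-04]), 'tcp_pos': array([ 0.18800483, -0.5954319 ,  0.22147314]), 'ee_rot': array([[-9.53651415e-01, -3.00912660e-01, -7.41535427e-04],
       [-3.00913557e-01,  9.53649289e-01,  2.01616461e-03],
       [ 1.00475279e-04,  2.14585629e-03, -9.99997693e-01]]), 'wrist_force': array([ 0.14266711,  0.29743337, -0.55914152]), 'moment': array([-0.01262163, -0.00993192, -0.0606444 ]), 'gripper_force': 0.0, 'gripper_width': 1.0043638427114514}
scene 358.7428350471955 358.7428350471955 255.79265415507876 195.56139700641003 [0.03104548 0.         0.         0.         0.        ] [[-0.4537, -0.5416, 0.7077, 1.1888], [0.8911, -0.2652, 0.3683, 0.3209], [-0.0118, 0.7977, 0.603, 0.6351], [0.0, 0.0, 0.0, 1.0]]
top 493.8793916517204 493.8793916517204 253.26746355421878 193.22538873489728 [-0.19939281  0.          0.          0.          0.        ] [[0.0282, 0.9942, -0.1034, 0.4375], [-0.9994, 0.0303, 0.0185, 0.0209], [0.0216, 0.1028, 0.9945, 1.4986], [0.0, 0.0, 0.0, 1.0]]
```

View pics/top0.png

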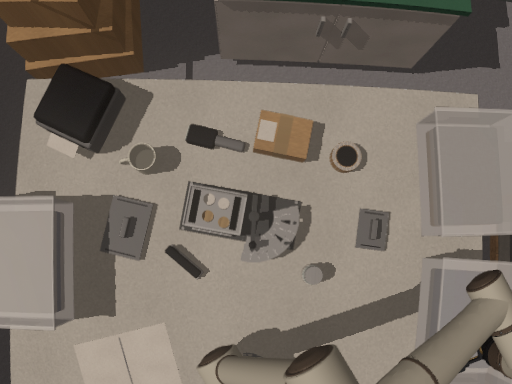

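View pics/scene0.png

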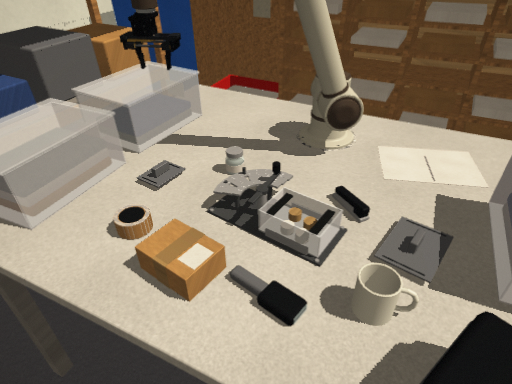

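The top view shows the large lid at about (129,227), the tote at (218,210) and the latch and notch plate at (270,230). The small lid is at (373,229). I'll enlarge the tote, latch and lid.

```bash
cat > h.py <<'E'
import cv2,numpy as np
from station import *
def ray(c,px,W=None):
    W=c["world_from_camera"] if W is None else W
    K=np.array([[c["fx"],0,c["cx"]],[0,c["fy"],c["cy"]],[0,0,1.]])
    u=cv2.undistortPoints(np.array(px,float).reshape(-1,1,2),K,np.array(c["D"],float)).reshape(-1,2)
    d=np.c_[u[:,0],-u[:,1],-np.ones(len(u))]@W[:3,:3].T
    return W[:3,3],d
def plane(c,px,z,W=None):
    o,d=ray(c,px,W); return o+d*((z-o[2])/d[:,2])[:,None]
def proj(c,P,W=None):
    W=c["world_from_camera"] if W is None else W
    P=(np.atleast_2d(P)-W[:3,3])@W[:3,:3]
    K=np.array([[c["fx"],0,c["cx"]],[0,c["fy"],c["cy"]],[0,0,1.]])
    return cv2.projectPoints(P*[1,-1,-1],np.zeros(3),np.zeros(3),K,np.array(c["D"],float))[0].reshape(-1,2)
def wristW(c,s):
    T=np.eye(4);T[:3,:3]=s["ee_rot"];T[:3,3]=s["tcp_pos"];return T@c["hand_eye"]
E
python3 - <<'E'
from h import *
c=capture("top");im=c["image"]
cv2.imwrite("pics/crop1.png",cv2.resize(im[170:280,90:310],None,fx=3.6,fy=3.6,interpolation=cv2.INTER_CUBIC))
for n,p,z in [("lid",(129,227),.019),("tote",(218,210),.074),("piv",(255,215),.083),("knob",(253,244),.125)]: print(n,plane(c,p,z).round(4))
w=capture("wrist");print(w["hand_eye"].round(4).tolist(),w["fx"],w["cx"],w["cy"],w["D"])
E
```

```text
lid [[0.4775 0.3652 0.019 ]]
tote [[0.5338 0.0949 0.074 ]]
piv [[ 0.522  -0.0122  0.083 ]]
knob [[ 0.4388 -0.008   0.125 ]]
[[0.0002, 0.9673, 0.2536, 0.0696], [1.0, -0.0003, 0.0001, 0.0004], [0.0002, 0.2536, -0.9673, -0.1633], [0.0, 0.0, 0.0, 1.0]] 309.8908673083421 258.27614478137 189.53178082214242 [-0.06760736  0.          0.          0.          0.        ]
```

View pics/crop1.png

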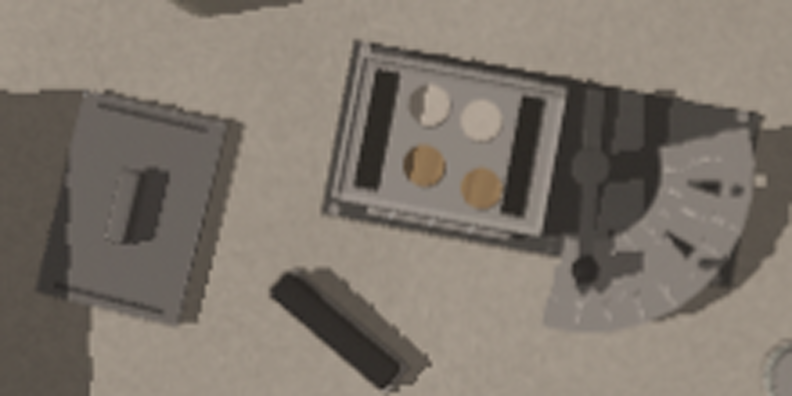

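The crop shows the tote rim at crop (350-568, 45-235), the pivot at (590,165), the knob at (585,270) and slots near (708,186) and (682,246). The two marks can't be told apart yet, so I'll go over and look with the wrist camera.

Emit:
move_arm(
  targets="1 1 0.5 1;1 1 0.5 1;1 1 0.5 1;1 1 0.5 1;1 1 0.5 1;1 1 0.5 1;1 1 0.5 1;1 1 0.5 1;1 1 0.5 1;1 1 0.5 1",
)

```text
time_s: 1.03
tcp_pos: [0.439, -0.3444, 0.3482]
ee_rot: [[-0.378, -0.926, 0.0], [-0.926, 0.378, 0.0], [-0.0, -0.0, -1.0]]
wrist_force: [1.2, 0.1, 0.4]
gripper_width: 0.999
gripper_force: 0.0
```

Emit:
move_arm(
  targets="0.1 1 0 0;0.1 1 0 0;0.1 1 0 0;0.1 1 0 0;0.1 1 0 0;0.1 1 0 0;0.1 1 0 0;0.1 1 0 0;0.1 1 0 0;0.1 1 0 0",
)

```text
time_s: 1.87
tcp_pos: [0.4629, -0.0947, 0.3475]
ee_rot: [[-0.382, -0.924, -0.0], [-0.924, 0.382, 0.0], [-0.0, 0.0, -1.0]]
wrist_force: [-0.2, 0.3, 0.6]
gripper_width: 1.001
gripper_force: 0.0
```

Emit:
move_arm(
  targets="0 1 0 0;0 1 0 0;0 1 0 0;0 1 0 0;0 0 0 0;0 0 0 0",
)

```text
time_s: 2.37
tcp_pos: [0.463, 0.0049, 0.3474]
ee_rot: [[-0.38, -0.925, -0.0], [-0.925, 0.38, -0.0], [0.0, 0.0, -1.0]]
wrist_force: [0.1, -1.1, -0.1]
gripper_width: 0.999
gripper_force: 0.0
```

Run:
```python
from h import *
s=sense();print(s["time_s"],s["tcp_pos"],s["joints"],s["ee_rot"][:,0])
c=capture("wrist");np.save("pics/w1.npy",wristW(c,s));cv2.imwrite("pics/w1.png",c["image"])
cv2.imwrite("pics/w1b.png",cv2.resize(c["image"],(800,600),interpolation=cv2.INTER_CUBIC))
```

```text
2.3667 [0.46298728 0.00493133 0.34740778] [ 2.07961549e+01  1.92351943e+00 -7.80789515e+00 -5.51668773e-03
 -8.02900746e+01 -4.31356842e+01] [-3.80109388e-01 -9.24941521e-01  1.87185981e-04]
```

View pics/w1b.png

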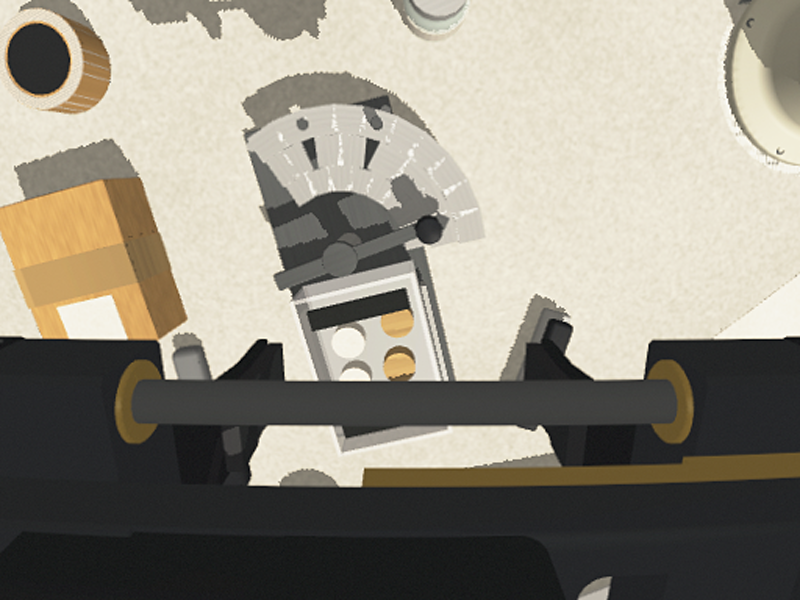

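The wrist view shows the pivot at (340,258), the knob at (429,229) and the slots at (309,150) and (372,152). The mark at (375,118) looks elongated, so it is probably the pin. I'll check this and measure.

Run:
```python
from h import *
c=capture("wrist");im=c["image"];W=np.load("pics/w1.npy");k=512/800
for n,p,z in [("piv",(340,252),.095),("knob",(429,229),.125),("disc?",(303,123),.069),("pin foot/top?",(375,126),.066),("pintop",(374,114),.086)]:
    print(n,plane(c,np.array(p)*k,z,W).round(4))
cv2.imwrite("pics/w1c.png",cv2.resize(im[50:300,150:310],None,fx=3,fy=3,interpolation=cv2.INTER_CUBIC)[:,:][:590])
t=capture("top");
q=np.array([(362,52),(566,90),(540,236),(337,202)])/3.6+[90,170]
P=plane(t,q,.074);print(P.round(4),P.mean(0),np.linalg.norm(P-np.roll(P,1,0),axis=1))
q=np.array([(590,165),(585,268),(738,190),(715,263),(762,181)])/3.6+[90,170]
print(plane(t,q,.08).round(4))
q=np.array([(85,92),(228,120),(180,323),(68,295)])/3.6+[90,170]
P=plane(t,q,.019);print(P.round(4),P.mean(0),np.linalg.norm(P-np.roll(P,1,0),axis=1))
```

```text
piv [[ 0.5134 -0.0155  0.095 ]]
knob [[ 0.4347 -0.0086  0.125 ]]
disc? [[ 0.5018 -0.1292  0.069 ]]
pin foot/top? [[ 0.4449 -0.103   0.066 ]]
pintop [[ 0.4415 -0.1102  0.086 ]]
[[0.6057 0.1774 0.074 ]
 [0.5799 0.0117 0.074 ]
 [0.462  0.0291 0.074 ]
 [0.4841 0.1926 0.074 ]] [0.53294828 0.10270074 0.074     ] [0.12255653 0.16764025 0.11915581 0.16505481]
[[ 0.5197 -0.0092  0.08  ]
 [ 0.4375 -0.0075  0.08  ]
 [ 0.5031 -0.1282  0.08  ]
 [ 0.4443 -0.1111  0.08  ]
 [ 0.5108 -0.1474  0.08  ]]
[[0.5713 0.4179 0.019 ]
 [0.5515 0.294  0.019 ]
 [0.3806 0.3273 0.019 ]
 [0.3999 0.424  0.019 ]] [0.47580971 0.36583079 0.019     ] [0.17145207 0.12549405 0.17415258 0.09864229]
```

View pics/w1c.png

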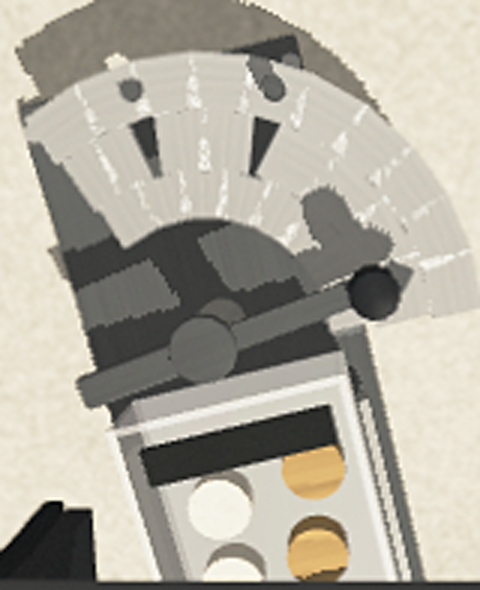

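The right mark at crop (272,90) throws a long shadow towards (258,65). The left one does not. So the pin is at the 1.05 rad slot, which matches the model prediction of about (0.443,-0.106). Next is a closer look at the tote from above on the way to the lid.

Emit:
move_arm(
  targets="0.4 1 0 0;0.4 1 0 0;0.4 1 0 0;0.4 1 0 0;0.4 1 0 0;0.4 1 0 0;0.4 1 0 0;0.4 1 0 0;0 0.4 0 0;0 0 0 0",
)

```text
time_s: 3.35
tcp_pos: [0.5436, 0.2149, 0.3462]
ee_rot: [[-0.382, -0.924, -0.002], [-0.924, 0.382, -0.001], [0.002, 0.001, -1.0]]
wrist_force: [0.9, -0.6, -0.0]
gripper_width: 1.001
gripper_force: 0.0
```

Run:
```python
from h import *
s=sense();print(s["time_s"],s["tcp_pos"])
c=capture("wrist");np.save("pics/w2.npy",wristW(c,s));cv2.imwrite("pics/w2.png",c["image"])
cv2.imwrite("pics/w2b.png",cv2.resize(c["image"][40:230,130:383],None,fx=3.15,fy=3.15,interpolation=cv2.INTER_CUBIC))
```

```text
3.35 [0.54364839 0.21491802 0.34621562]
```

View pics/w2b.png

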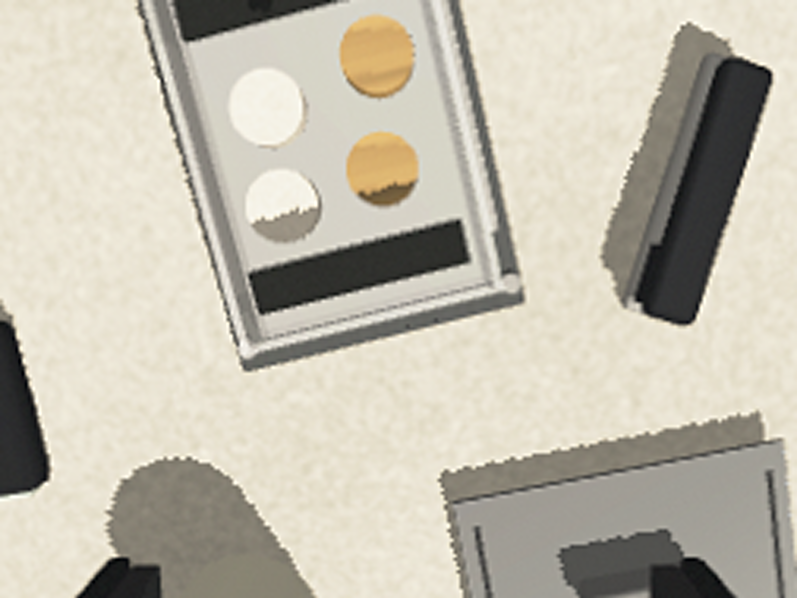

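Emit:
move_arm(
  targets="-0.3 1 0 1;-0.3 1 0 1;-0.3 1 0 1;-0.3 1 0 1;-0.3 1 0 1;-0.3 1 0 1;-0.3 0.4 0 1;0 0 0 1;0 0 0 1;0 0 0 1",
)

```text
time_s: 4.23
tcp_pos: [0.4907, 0.3725, 0.3482]
ee_rot: [[0.465, -0.885, 0.0], [-0.885, -0.465, 0.0], [0.0, -0.0, -1.0]]
wrist_force: [-0.7, 0.1, 0.1]
gripper_width: 1.001
gripper_force: 0.0
```

Emit:
move_arm(
  targets="-1 0 0 1;-1 0 0 1;-1 0 0 1;0 0 0 1;0 0 0 1;0 0 0 1;0 0 0 1;0 0 0 1;0 0 0 1;0 0 0 0",
)

```text
time_s: 5.07
tcp_pos: [0.416, 0.3722, 0.3482]
ee_rot: [[0.954, -0.301, 0.0], [-0.301, -0.954, 0.0], [0.0, -0.001, -1.0]]
wrist_force: [-0.7, 0.3, 0.9]
gripper_width: 1.001
gripper_force: 0.0
```

Run:
```python
from h import *
s=sense();print(s["time_s"],s["tcp_pos"],s["ee_rot"][:,0])
c=capture("wrist");np.save("pics/w3.npy",wristW(c,s));cv2.imwrite("pics/w3.png",c["image"])
cv2.imwrite("pics/w3b.png",cv2.resize(c["image"],(800,600),interpolation=cv2.INTER_CUBIC))
```

```text
5.0667 [0.41603395 0.37224119 0.34821611] [ 9.53729130e-01 -3.00666992e-01  3.27898380e-04]
```

View pics/w3b.png

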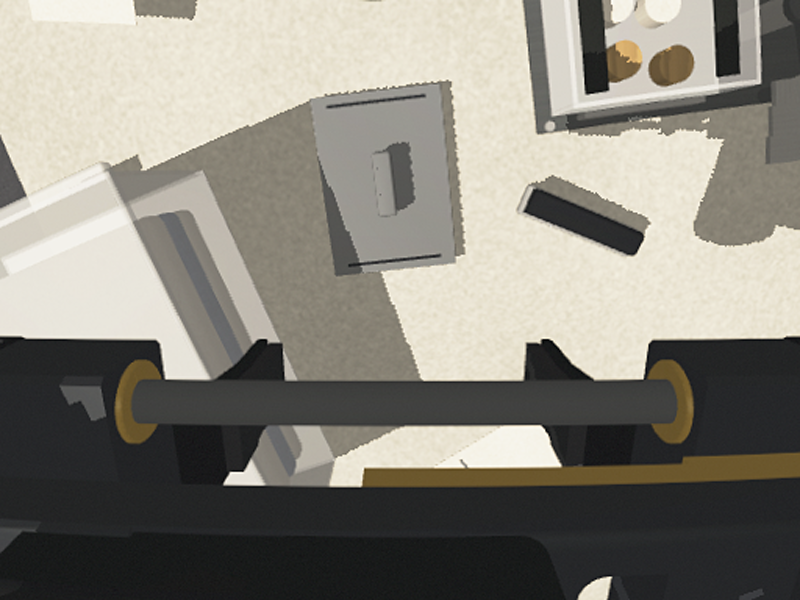

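The lid plate corners are at (312,98), (440,84), (456,264) and (335,276), and the bar top centre is at (384,183). In w2b the near sealing bar centre is at (360,267).

Run:
```python
from h import *
c=capture("wrist");t=capture("top")
W1,W2,W3=[np.load(f"pics/w{i}.npy") for i in(1,2,3)]
k=.64
def show(n,P):
    print(n,P.round(4).tolist(),"mean",P.mean(0).round(4))
L=plane(c,np.array([(312,98),(440,84),(456,264),(335,276)])*k,.019,W3);show("lid",L)
ang=lambda v:np.degrees(np.arctan2(v[1],v[0]))
print("lid long ang",ang(L[0]-L[3]),ang(L[1]-L[2]),"short",ang(L[0]-L[1])-90,ang(L[3]-L[2])-90,np.linalg.norm(L-np.roll(L,1,0),axis=1))
B=plane(c,np.array([(373,152),(388,150),(394,214),(380,216)])*k,.049,W3);show("bar",B);print(ang(B[0]-B[3]),ang(B[1]-B[2]))
n2=plane(c,np.array([(250,273),(461,221),(470,262),(260,312)])/3.15+[130,40],.068,W2);show("seal+ w2",n2)
f1=plane(c,np.array([(140,450),(330,405),(336,437),(152,487)])/3+[150,50],.068,W1);show("seal- w1",f1)
a=n2.mean(0);b=f1.mean(0);print("centre",(a+b)/2,"len",np.linalg.norm(a-b),"yang",ang(a-b),"seal x dir",ang(n2[0]-n2[1]),ang(n2[3]-n2[2]),ang(f1[0]-f1[1]),ang(f1[3]-f1[2]))
# top-view bars
im=t["image"];m=np.zeros(im.shape[:2],np.uint8);m[185:240,185:245]=(im[185:240,185:245].max(2)<45)*255
n,lab,st,ce=cv2.connectedComponentsWithStats(m)
ps=[]
for i in range(1,n):
    if st[i,4]>60: print(st[i],plane(t,ce[i],.068).round(4))
# rim corners from w2 and clear bin edges
show("rimcorn",plane(c,np.array([(245,352),(518,285)])/3.15+[130,40],.074,W2))
for z in(0,.1,.2):show(f"bin z{z}",plane(c,np.array([(205,172),(330,460),(108,165)])*k,z,W3))
```

```text
lid [[0.5724, 0.4154, 0.019], [0.5473, 0.2945, 0.019], [0.3745, 0.3285, 0.019], [0.4001, 0.4522, 0.019]] mean [0.4736 0.3726 0.019 ]
lid long ang -12.068857606150292 -11.136823864626573 short -11.72583265866622 -11.719329182383646 [0.17615977 0.12348543 0.17615158 0.12635091]
bar [[0.505, 0.3738, 0.049], [0.5025, 0.3601, 0.049], [0.445, 0.3727, 0.049], [0.4472, 0.3859, 0.049]] mean [0.4749 0.3731 0.049 ]
-11.832108971741926 -12.353034087014139
seal+ w2 [[0.5889, 0.1475, 0.068], [0.4937, 0.1625, 0.068], [0.4966, 0.1805, 0.068], [0.592, 0.165, 0.068]] mean [0.5428 0.1639 0.068 ]
seal- w1 [[0.5713, 0.0286, 0.068], [0.4751, 0.0432, 0.068], [0.4785, 0.0595, 0.068], [0.574, 0.0485, 0.068]] mean [0.5248 0.045  0.068 ]
centre [0.53377833 0.1044125  0.068     ] len 0.12025943625798037 yang 81.37080836005015 seal x dir -8.958812713132245 -9.27069471123665 -8.636810379180845 -6.541092936155052
[230 211   8  18  84] [[0.5055 0.05   0.068 ]]
rimcorn [[0.6045, 0.1784, 0.074], [0.4809, 0.1975, 0.074]] mean [0.5427 0.1879 0.074 ]
bin z0 [[0.5425, 0.5488, 0.0], [0.1841, 0.5388, 0.0], [0.5825, 0.6456, 0.0]] mean [0.4364 0.5778 0.    ]
bin z0.1 [[0.5306, 0.5103, 0.1], [0.2423, 0.5022, 0.1], [0.5628, 0.5882, 0.1]] mean [0.4452 0.5336 0.1   ]
bin z0.2 [[0.5187, 0.4717, 0.2], [0.3005, 0.4656, 0.2], [0.5431, 0.5307, 0.2]] mean [0.4541 0.4894 0.2   ]
```

Lid centre is (0.474, 0.373) with its long axis at -11.8°. Tote centre is (0.534, 0.1044) with its y axis at 81.3°. The seal spacing measures 120.3 mm and the lid 126x176 mm, so both check out. Grasping now.

Emit:
move_arm(
  targets="0.24 0 -1 0.15;0.24 0 -1 0.15;0.24 0 -1 0.15;0.24 0 -1 0.15;0.24 0 -1 0.15;0.24 0 -1 0.15;0.24 0 -1 0.1;0.24 0 -1 0.1;0.24 0.03 -1 0.04;0.16 0 -1 0",
  gripper=50,
)

```text
time_s: 6.05
tcp_pos: [0.4744, 0.3745, 0.0966]
ee_rot: [[0.979, -0.206, 0.001], [-0.206, -0.979, 0.0], [0.0, -0.0, -1.0]]
wrist_force: [0.5, 0.9, 0.4]
gripper_width: 0.582
gripper_force: 0.0
```

Emit:
move_arm(
  targets="0 0 -1 0;0 0 -0.6 0;0 0 -0.5 0;0 0 -0.4 0;0 0 -0.4 0;0 0 0 0;0 0 0 0",
)

```text
time_s: 6.63
tcp_pos: [0.4738, 0.3747, 0.025]
ee_rot: [[0.979, -0.204, -0.0], [-0.204, -0.979, -0.0], [-0.0, 0.0, -1.0]]
wrist_force: [-0.2, -0.6, 0.4]
gripper_width: 0.575
gripper_force: 0.0
```

Emit:
move_arm(
  targets="0 0 0 0;0 0 0 0;0 0 0 0;0 0 0 0;0 0 0 0;0 0 0 0;0 0 0 0;0 0 0 0",
  gripper=0,
)

```text
time_s: 7.3
tcp_pos: [0.4737, 0.3747, 0.0253]
ee_rot: [[0.979, -0.204, 0.0], [-0.204, -0.979, -0.0], [0.0, 0.0, -1.0]]
wrist_force: [-0.3, -0.7, 1.9]
gripper_width: 0.204
gripper_force: 30.0
```

Emit:
move_arm(
  targets="0 0 0.5 0;0 0 1 0;0 0 1 0;0 0 1 0;0 0 1 0;0 0 1 0;0 0 1 0;0 0 0.5 0;0 0 0 0",
)

```text
time_s: 8.05
tcp_pos: [0.4749, 0.3761, 0.2035]
ee_rot: [[0.979, -0.204, 0.005], [-0.204, -0.979, 0.005], [0.004, -0.006, -1.0]]
wrist_force: [0.1, -0.1, -0.8]
gripper_width: 0.209
gripper_force: 30.0
```

Emit:
move_arm(
  targets="0.2 -0.8 0 -1;0.2 -0.8 0 -1;0.2 -0.8 0 -1;0.2 -0.8 0 -1;0.2 -0.8 0 -1;0.2 -0.8 0 -1;0.2 -0.8 0 -1;0.2 -0.8 0 -1;0.2 -0.8 0 -1;0.2 -0.8 0 -1",
)

```text
time_s: 8.88
tcp_pos: [0.5228, 0.1734, 0.198]
ee_rot: [[0.469, -0.883, -0.003], [-0.883, -0.469, -0.001], [-0.0, 0.003, -1.0]]
wrist_force: [-1.0, -0.6, -0.3]
gripper_width: 0.207
gripper_force: 30.0
```

Emit:
move_arm(
  targets="0.2 -0.8 0 -1;0.2 -0.8 0 -1;0 -0.8 0 -1;0 -0.4 0 -1;0 0 0 -1;0 0 0 -1;0 0 0 -1;0 0 0 -0.4;0 0 0 0;0 0 0 0",
)

```text
time_s: 9.72
tcp_pos: [0.5329, 0.1046, 0.1985]
ee_rot: [[-0.152, -0.988, -0.003], [-0.988, 0.152, -0.001], [0.001, 0.002, -1.0]]
wrist_force: [0.3, 0.4, -1.0]
gripper_width: 0.2
gripper_force: 30.0
```

Run:
```python
from h import *
s=sense();print(s["time_s"],s["tcp_pos"],s["joints"],np.degrees(np.arctan2(s["ee_rot"][1,0],s["ee_rot"][0,0])))
x=(np.array([.5338,.1044])-s["tcp_pos"][:2])/.025;print(x)
c=capture("wrist");np.save("pics/w4.npy",wristW(c,s));cv2.imwrite("pics/w4.png",c["image"])
```

```text
9.7167 [0.53290694 0.10456112 0.19854668] [ 2.81954126e+01  1.52721901e+01 -1.31028635e+01 -3.52278433e-02
 -6.17741142e+01 -3.69103913e+01] -98.73160209361922
[ 0.03572227 -0.00644472]
```

View pics/w4.png

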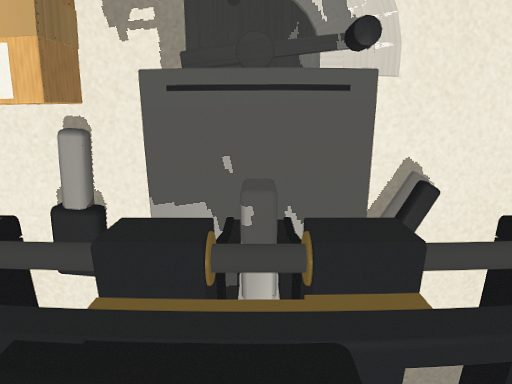

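The lid is held level above the tote, with its near edge corners at (139,69) and (377,69). I'll check its offset in the hand.

Run:
```python
from h import *
c=capture("wrist");W=np.load("pics/w4.npy")
P=plane(c,[(139,69),(377,69)],.1925,W);m=P.mean(0)
y=np.array([.1513,.9885]);x=np.array([.9885,-.1513])
print(P,np.linalg.norm(P[0]-P[1]),"lid centre",m[:2]+.088*y,"yaw",np.degrees(np.arctan2(*(P[0]-P[1])[1::-1])))
print("knob",plane(c,(368,27),.125,W),"pivpred",np.array([.5338,.1044])-.115*y)
print("knobpred",np.array([.5338,.1044])-.115*y-.082*x)
```

```text
[[0.58032646 0.0065209  0.1925    ]
 [0.45729067 0.02534929 0.1925    ]] 0.12446811895520166 lid centre [0.53212297 0.1029231 ] yaw -8.700581319139046
knob [[ 0.43550848 -0.00876721  0.125     ]] pivpred [ 0.5164005 -0.0092775]
knobpred [0.4353435 0.0031291]
```

Emit:
move_arm(
  targets="0.06 0.03 -0.8 0;0 0 -0.8 0;0 0 -0.8 0;0 0 -0.6 0;0 0 -0.4 0;0 0 -0.3 0;0 0 -0.2 0;0 0 -0.2 0;0 0 0 0",
)

```text
time_s: 10.57
tcp_pos: [0.535, 0.1055, 0.0971]
ee_rot: [[-0.153, -0.988, -0.001], [-0.988, 0.153, -0.0], [0.0, 0.001, -1.0]]
wrist_force: [0.1, -0.0, -2.3]
gripper_width: 0.207
gripper_force: 30.0
```

Emit:
move_arm(
  targets="0 0 -0.1 0;0 0 -0.1 0;0 0 -0.1 0;0 0 -0.1 0;0 0 0 0",
)

```text
time_s: 10.98
tcp_pos: [0.5359, 0.1058, 0.0908]
ee_rot: [[-0.151, -0.988, 0.002], [-0.988, 0.151, 0.0], [-0.0, -0.002, -1.0]]
wrist_force: [-5.8, 0.2, 13.4]
gripper_width: 0.205
gripper_force: 30.0
```

Emit:
move_arm(
  targets="0 0 -0.1 0;0 0 -0.1 0;0 0 0 0",
)

```text
time_s: 11.23
tcp_pos: [0.5359, 0.1058, 0.0863]
ee_rot: [[-0.151, -0.988, 0.003], [-0.988, 0.151, 0.0], [-0.001, -0.003, -1.0]]
wrist_force: [-6.0, 0.7, 15.1]
gripper_width: 0.207
gripper_force: 30.0
```

Emit:
move_arm(
  targets="-0.08 0 0 0;0 0 -0.1 0;0 0 -0.1 0;0 0 0 0",
)

```text
time_s: 11.57
tcp_pos: [0.5358, 0.106, 0.0847]
ee_rot: [[-0.149, -0.989, 0.007], [-0.989, 0.149, 0.0], [-0.001, -0.007, -1.0]]
wrist_force: [-9.4, -2.1, 31.6]
gripper_width: 0.208
gripper_force: 30.0
```

Force rises to 31 N at the expected height. I'll release and look.

Emit:
move_arm(
  targets="0 0 0.2 0;0 0 0 0;0 0 0 0;0 0 0 0;0 0 0 0;0 0 0 0",
  gripper=60,
)

```text
time_s: 12.07
tcp_pos: [0.5329, 0.1054, 0.0819]
ee_rot: [[-0.153, -0.988, -0.001], [-0.988, 0.153, -0.001], [0.001, 0.001, -1.0]]
wrist_force: [-0.2, -1.0, 0.6]
gripper_width: 0.572
gripper_force: 0.0
```

Emit:
move_arm(
  targets="0 0 1 0;0 0.3 1 0;0 1 1 0;0 1 1 0;0 1 1 0;0 0 0 0;0 0 0 0",
  gripper=0,
)

```text
time_s: 12.65
tcp_pos: [0.5336, 0.1895, 0.2084]
ee_rot: [[-0.151, -0.989, 0.002], [-0.989, 0.151, 0.002], [-0.002, -0.002, -1.0]]
wrist_force: [0.0, -0.2, -0.4]
gripper_width: 0.218
gripper_force: 0.0
```

Run:
```python
from h import *
s=sense();print(s["time_s"],s["tcp_pos"],s["gripper_width"],s["wrist_force"])
c=capture("wrist");np.save("pics/w5.npy",wristW(c,s));cv2.imwrite("pics/w5.png",cv2.resize(c["image"],(800,600),interpolation=cv2.INTER_CUBIC))
```

```text
12.65 [0.53361325 0.18952691 0.20841438] 0.21849237228156773 [ 0.00082949 -0.15335642 -0.39451505]
```

View pics/w5.png

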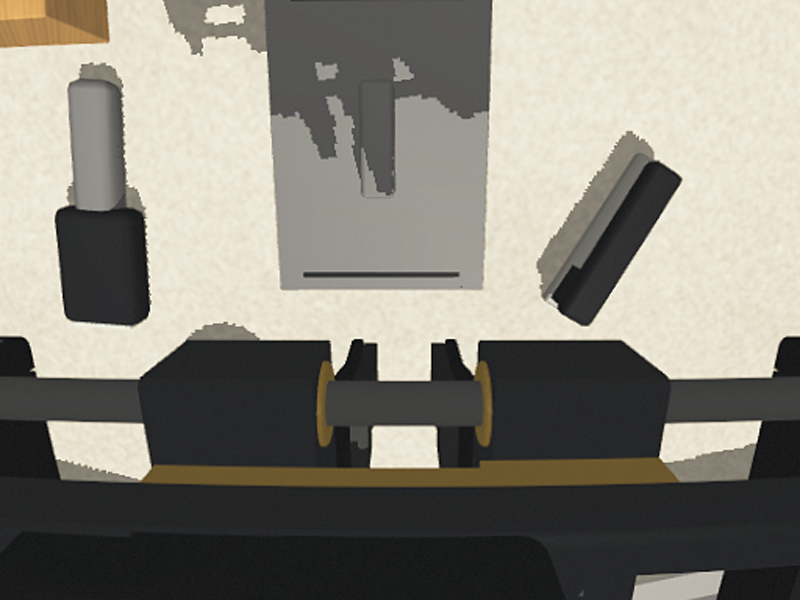

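The lid is on the tote, its far edge corners at (281,290) and (484,290). Now I'll press each end with the fingers shut.

Run:
```python
from h import *
c=capture("wrist");W=np.load("pics/w5.npy")
for z in(.079,.087):
    P=plane(c,np.array([(281,290),(484,290),(360,80),(395,80)])*.64,z,W);print(z,np.linalg.norm(P[0]-P[1]),P[:2].mean(0)[:2]-.088*np.array([.1513,.9885]))
```

```text
0.079 0.1269019228945134 [0.5336067  0.10463568]
0.087 0.12343216338273741 [0.53293755 0.10270703]
```

Emit:
move_arm(
  targets="0.37 -1 -1 0;0 0 -1 0;0 0 -1 0;0 0 -0.8 0;0 0 -0.6 0;0 0 -0.3 0;0 0 -0.2 0;0 0 -0.1 0;0 0 0 0",
)

```text
time_s: 13.5
tcp_pos: [0.5424, 0.1627, 0.0823]
ee_rot: [[-0.153, -0.988, -0.0], [-0.988, 0.153, -0.0], [0.0, 0.0, -1.0]]
wrist_force: [-0.9, 0.3, 0.3]
gripper_width: 0.005
gripper_force: 0.0
```

Width agrees with z=0.079 and the centre is spot on. Pressing.

Emit:
move_arm(
  targets="0 0 -0.1 0;0 0 -0.1 0;0 0 -0.1 0;0 0 0 0;0 0 0 0",
)

```text
time_s: 13.92
tcp_pos: [0.5432, 0.1634, 0.0794]
ee_rot: [[-0.151, -0.989, 0.003], [-0.989, 0.151, 0.001], [-0.001, -0.003, -1.0]]
wrist_force: [-7.4, -1.2, 18.3]
gripper_width: 0.003
gripper_force: 9.1
```

Emit:
move_arm(
  targets="0 0 -0.1 0;0 0 0 0",
)

```text
time_s: 14.08
tcp_pos: [0.5433, 0.1634, 0.0793]
ee_rot: [[-0.15, -0.989, 0.004], [-0.989, 0.15, 0.0], [-0.001, -0.004, -1.0]]
wrist_force: [-11.9, -1.6, 30.1]
gripper_width: 0.005
gripper_force: 15.5
```

Emit:
move_arm(
  targets="0 0 0.5 0;0 0 1 0;0 0 1 0;-0.15 -0.95 0 0;-0.15 -0.95 0 0;-0.15 -0.95 0 0;-0.15 -0.95 0 0;-0.13 -0.94 0 0;0 0 0 0",
)

```text
time_s: 14.83
tcp_pos: [0.5231, 0.0417, 0.1356]
ee_rot: [[-0.156, -0.988, -0.0], [-0.988, 0.156, 0.0], [-0.0, 0.0, -1.0]]
wrist_force: [-0.3, 0.4, 0.6]
gripper_width: 0.006
gripper_force: 0.0
```

Emit:
move_arm(
  targets="0 0 -1 0;0 0 -0.8 0;0 0 -0.4 0;0 0 -0.2 0;0 0 0 0",
)

```text
time_s: 15.25
tcp_pos: [0.5233, 0.0444, 0.0793]
ee_rot: [[-0.15, -0.989, -0.002], [-0.989, 0.15, -0.003], [0.003, 0.002, -1.0]]
wrist_force: [-12.8, -0.9, 27.6]
gripper_width: 0.006
gripper_force: 13.4
```

Both ends are home at 0.079 m. Next I'll go over the knob and grasp it.

Emit:
move_arm(
  targets="0 0 1 0;0 0 1 0;0 0 1 0;-0.7 -0.4 0 0;-0.7 -0.4 0 0;-0.7 -0.4 0 0;-0.7 -0.4 0 0;-0.7 -0.42 0 0;0 0 0 0;0 0 0 0",
  gripper=60,
)

```text
time_s: 16.08
tcp_pos: [0.4368, -0.0059, 0.1509]
ee_rot: [[-0.152, -0.988, 0.002], [-0.988, 0.152, 0.0], [-0.001, -0.002, -1.0]]
wrist_force: [-0.4, 1.4, 0.2]
gripper_width: 0.65
gripper_force: 0.0
```

Run:
```python
from h import *
s=sense();print(s["time_s"],s["tcp_pos"],s["gripper_width"],"to knob",(np.array([.4355,-.0088,.103])-s["tcp_pos"])/.025)
p=np.array([.5164,-.0093])
# top-view knob check: dark blob
c=capture("scene");cv2.imwrite("pics/s2.png",cv2.resize(c["image"][130:240,180:320],None,fx=5,fy=5,interpolation=cv2.INTER_CUBIC))
a0=179.6;A=np.radians(np.linspace(a0,231.8,12));k=p+.082*np.c_[np.cos(A),np.sin(A)]
print((np.diff(k,axis=0)/.025).round(2).tolist(),52.2/11/5)
```

```text
16.0833 [ 0.43677147 -0.00588552  0.15092171] 0.6498585499056131 to knob [-0.05085875 -0.11657919 -1.9168686 ]
[[0.01, -0.27], [0.03, -0.27], [0.05, -0.27], [0.08, -0.26], [0.1, -0.25], [0.12, -0.24], [0.14, -0.23], [0.16, -0.22], [0.17, -0.21], [0.19, -0.19], [0.21, -0.18]] 0.9490909090909092
```

Emit:
move_arm(
  targets="-0.05 -0.1 -0.6 0;0 0 -0.6 0;0 0 -0.4 0;0 0 -0.3 0;0 0 0 0;0 0 0 0",
)

```text
time_s: 16.63
tcp_pos: [0.4361, -0.0081, 0.1025]
ee_rot: [[-0.152, -0.988, -0.0], [-0.988, 0.152, -0.0], [0.0, 0.0, -1.0]]
wrist_force: [0.4, -0.2, 0.6]
gripper_width: 0.691
gripper_force: 0.0
```

Emit:
move_arm(
  targets="0 0 0 0;0 0 0 0;0 0 0 0;0 0 0 0;0 0 0 0;0 0 0 0;0 0 0 0;0 0 0 0",
  gripper=0,
)

```text
time_s: 17.3
tcp_pos: [0.436, -0.0084, 0.1027]
ee_rot: [[-0.153, -0.988, 0.001], [-0.988, 0.153, 0.0], [-0.0, -0.001, -1.0]]
wrist_force: [1.9, -1.1, -1.0]
gripper_width: 0.239
gripper_force: 30.0
```

The knob is gripped (about 21 mm opening). Swinging the lever.

Emit:
move_arm(
  targets="0.01 -0.27 0 0.95;0.03 -0.27 0 0.95;0.05 -0.27 0 0.95;0.08 -0.26 0 0.95;0.1 -0.25 0 0.95;0 0 0 0",
)

```text
time_s: 17.8
tcp_pos: [0.4425, -0.0422, 0.1027]
ee_rot: [[0.259, -0.966, 0.0], [-0.966, -0.259, -0.001], [0.0, 0.0, -1.0]]
wrist_force: [-0.0, -1.4, 2.4]
gripper_width: 0.244
gripper_force: 30.0
```

Emit:
move_arm(
  targets="0.12 -0.24 0 0.95;0.14 -0.23 0 0.95;0.16 -0.22 0 0.95;0.17 -0.21 0 0.95;0.19 -0.19 0 0.95;0.21 -0.18 0 0.95;0 0 0 0;0 0 0 0",
)

```text
time_s: 18.47
tcp_pos: [0.4664, -0.0739, 0.1027]
ee_rot: [[0.685, -0.728, -0.001], [-0.728, -0.685, -0.001], [-0.0, 0.002, -1.0]]
wrist_force: [-1.2, -5.0, 3.4]
gripper_width: 0.239
gripper_force: 30.0
```

Release, rise and check from a clear spot.

Emit:
move_arm(
  targets="0 0 0 0;0 0 0 0;0 0 0 0;0 0 0 0;0 0 0 0;0 0 1 0;0 0 1 0;0 0 1 0;-0.2 -0.3 1 0;-0.4 -0.5 1 0",
  gripper=60,
)

```text
time_s: 19.3
tcp_pos: [0.4525, -0.0926, 0.2287]
ee_rot: [[0.689, -0.725, 0.001], [-0.725, -0.689, 0.0], [0.0, -0.001, -1.0]]
wrist_force: [0.6, -0.6, -0.4]
gripper_width: 0.686
gripper_force: 0.0
```

Emit:
move_arm(
  targets="-0.5 1 1 0;-0.5 1 1 0;0 1 1 -0.9;0 1 1 -0.9;0 1 0 -0.9;0 1 0 -0.9;0 1 0 -0.9;0 1 0 -0.9;0 0 0 0;0 0 0 0",
)

```text
time_s: 20.13
tcp_pos: [0.4267, 0.1079, 0.3273]
ee_rot: [[0.286, -0.958, -0.001], [-0.958, -0.286, -0.0], [-0.0, 0.001, -1.0]]
wrist_force: [0.1, 0.2, -0.2]
gripper_width: 0.691
gripper_force: 0.0
```

Run:
```python
from h import *
s=sense();print(s["time_s"],s["tcp_pos"],s["wrist_force"],np.degrees(np.arctan2(s["ee_rot"][1,0],s["ee_rot"][0,0])))
c=capture("wrist");W=wristW(c,s);np.save("pics/w6.npy",W);cv2.imwrite("pics/w6.png",c["image"])
P=np.array([[.4427,-.1056,.086],[.4653,-.0735,.125],[.5164,-.0093,.095],[.524,.045,.079]])
q=proj(c,P,W);print(q.round(0))
x0=int(np.clip(q[:,0].mean()-120,0,272));y0=int(np.clip(q[:,1].mean()-90,0,204));print(x0,y0)
cv2.imwrite("pics/w6b.png",cv2.resize(c["image"][y0:y0+180,x0:x0+240],None,fx=3.3,fy=3.3,interpolation=cv2.INTER_CUBIC))
```

```text
20.1333 [0.42668073 0.10786837 0.32727446] [ 0.11611982  0.23500055 -0.22826678] -73.36504161166167
[[296. -12.]
 [272.  -1.]
 [214.  50.]
 [199.  93.]]
125 0
```

View pics/w6b.png

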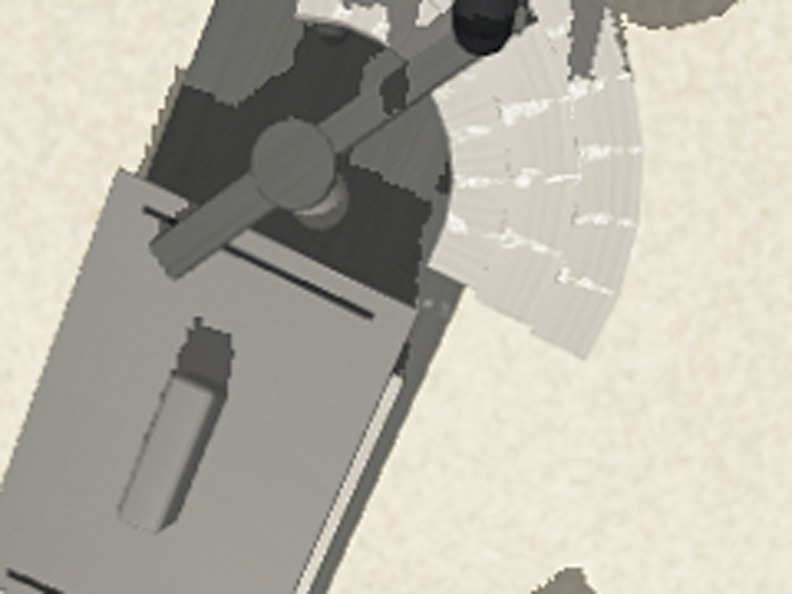

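The view shows the lever arm over the lid, from the tail at (168,258) through the pivot (294,162) to the knob near (485,20). I'll check the angle against the pin numerically.

Emit:
move_arm(
  targets="0 -1 0 0;0 -1 0 0;0 -1 0 0;0 -1 0 0;0 0 0 0;0 0 0 0",
)

```text
time_s: 20.68
tcp_pos: [0.4266, 0.0051, 0.3276]
ee_rot: [[0.28, -0.96, 0.0], [-0.96, -0.28, 0.0], [-0.0, -0.0, -1.0]]
wrist_force: [-0.3, -0.0, 0.1]
gripper_width: 0.69
gripper_force: 0.0
```

Run:
```python
from h import *
s=sense();c=capture("wrist");W=wristW(c,s);im=c["image"];cv2.imwrite("pics/w7.png",im)
q=proj(c,[[.4653,-.0735,.125],[.4427,-.1056,.086],[.5164,-.0093,.095]],W);print(q.round(0))
u,v=q[0].astype(int);m=np.zeros(im.shape[:2],np.uint8);a=max(v-30,0);m[a:v+30,u-30:u+30]=(im[a:v+30,u-30:u+30].max(2)<35)*255
n,l,st,ce=cv2.connectedComponentsWithStats(m)
for i in range(1,n):
    if st[i,4]>40:print("knob blob",st[i],ce[i],plane(c,ce[i],.118,W).round(4))
W1=np.load("pics/w1.npy");W6=np.load("pics/w6.npy")
pin=plane(c,np.array([272,87])/3+[150,50],.078,W1);print("pin",pin)
d=plane(c,np.array([(168,258),(294,162)])/3.3+[125,0],.092,W6)
v=d[1]-d[0];print(d.round(4),"ang",np.degrees(np.arctan2(v[1],v[0]))%360)
for p in([.5164,-.0093],[.5197,-.0092],d[1][:2]):
    p=np.array(p);k=np.array([.4664,-.0739])-p;e=p+.12*k/np.linalg.norm(k);print("aim",e,np.linalg.norm(k),"miss",np.linalg.norm(e-pin[0,:2]),np.linalg.norm(e-[.4427,-.1056]))
```

```text
[[245.  93.]
 [270.  74.]
 [193. 133.]]
pin [[ 0.44297864 -0.10336679  0.078     ]]
[[ 0.5534  0.0354  0.092 ]
 [ 0.5168 -0.0104  0.092 ]] ang 231.36656249499444
aim [ 0.44295107 -0.10419602] 0.08168941179859233 miss 0.000829683970730466 0.0014262528603265143
aim [ 0.44340008 -0.10181923] 0.08382708392876378 miss 0.0016039215404865072 0.0038450393246699257
aim [ 0.44223599 -0.10434837] 0.08112838317912625 miss 0.0012308595671979023 0.0013348702937547056
```

All the estimates agree to within 4 mm (most within 2), and the arm is clear. Handing in.

```bash
python3 -c "
from station import *
print(finish_job())"
```

```text
the job is handed in; nothing more can be done
None
```

The job is handed in: the larger lid sits fully home on the tote, both ends pressed. The latch points at the pin notch (1.05 rad), within about 4 mm by my measurements; the hand-in returned no verdict.

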